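# Pack the sampling kit tray

### The arm

A 6-joint arm with a two-finger parallel gripper is mounted at the origin on a cart in front of the work surface, level with it; the furniture and walls round the work are solid. World frame = base frame: x ahead of the robot, y to its left, z up, the work surface at z = 0. Lengths are in m, angles in rad, forces in N, time in s.
With the tool pointing down it reaches from about 0.275 to 0.75 m from the base axis. Payload 10.2 kg.
Tool frame: the origin (TCP) lies at the very end of the fingers, on their centre line; the grasp point (between the pads) lies 19 mm behind it; z points along the fingers, y is the line along which they close (so a half turn about z gives the same grasp; the last joint's range is limited). The gripper opens to 88 mm and grips with 3 to 60 N. Pads are 18 mm wide; open, the fingers measure 123 mm over their backs; the gripper's body (75 mm by 187 mm) begins 45 mm behind the grasp point.
Start: joints at [-1.533, 0.313, 1.498, -0, 1.331, -0.223], TCP at [0.135, -0.507, 0.239] pointing down, gripper open.
Joint ranges: [-2.94, 2.94], [-0.97, 2.17], [0.19, 2.56], [-1.23, 4.37], [0.02, 3.11], [-2.88, 2.88]. Speed limits (rad/s): [2.39, 2.39, 3.01, 3.14, 3.14, 3.14].

### API

Orientations are given as a rotation vector (axis times angle).
In Python, from plant import manip gives the robot as it stands. The module is installed in compiled form; this text tells all that it offers.
- The arm moves only by the tool drive_tool, never from a script. Its argument "targets" is a list of rows, each a list of 5 numbers: the opening, from 0 (shut) to 1 (fully open), then the shift along the tool's x, y, z in mm, then the turn about the tool's z in rad. A call has 1 to 5 rows; each row shifts and turns the commanded pose from where the row before left it, along the tool's axes as they then stand; what a row does not reach is not made up. A row lasts 1/8 s, in which the tool goes at most 62.5 mm and 10.7 degrees, less where a joint would pass 70% of its speed; a pose out of reach is approached as far as the arm can. A call is refused whole if a number of a shift passes 62.5 or a number of a turn 0.188, either way. A call with a gripper value outside its range is refused whole. The fingers move at their own pace and stop on an object; "newtons" is the grip in N (left out, the last holds). Time passes only in rows, so rows that do not move let the fingers close. It gives the time, the measured TCP pose, the force, the opening and the grip force at its end, in the units of the state.
- manip.observe(): the state, without advancing time (a new reading comes with each control period).
- manip.read_camera(name): name is "side" or "top"; returns (picture, depth): 400x640x3 uint8, red, green, blue; 400x640 float32, m along the optical axis (not along the pixel's ray), 0 where there is no reading.
- manip.camera_info(name): a dict with "K" (3x3 intrinsics, pixels), "R" (3x3) and "t" (3): a world point X has camera coordinates R X + t. Camera axes: x right, y down, z forward; pixel columns grow to the right and rows downward; lengths in m; the calibration is good to about 2 mm. A picture is of the moment at which its call begins. camera_info takes no time and is no camera call.
- manip.close_job(): hands the job in; it is judged then, once.
The state is a dict: "time_s": time; "joint_pos": joint angles; "qd": joint speeds; "joint_torque": joint torques, N m; "position": TCP position; "orientation": TCP orientation; "wrist_force": force on the tool from outside, world axes, zero at the start; "moment": the same for the moment, N m; "grip_width": opening from 0.0 (shut) to 1.0 (fully open); "grip_force": force on a finger pad.
Only numpy, scipy, OpenCV 4.12 (cv2) and the standard library are available. Lean on these libraries where they do the work, as an engineer would, in place of code of your own. Each camera call takes 0.05 s, during which the arm holds its last target. There are 200 camera calls.

### The job

Pack the sampling kit: set the black power adapter and the white label roll flat and fully down into the nests shaped for them in the blue inserts of the tray, and lay the yellow-green swab pack squarely on top of the white swab pack that already lies in its nest, so that the two form one neat pile with matching edges. Leave the yellow-capped bottle and the clear dish where they are, and let go of everything.

Things in the scene. Friction and masses are not known exactly. Their poses are not given: they have to be found in the camera images.
- kit_tray: white tray, 146 x 316 mm, fixed to the worktop, with a 32 mm high rim and a small grey grip at each end; holds three blue inserts side by side along its y axis, 101 mm apart. Origin: centre of its underside; z up, y along its length.
- adapter_nest: blue plastic insert, 130 (x) x 100 (y) x 24 mm, in the tray, its top 28 mm above the worktop, with one rectangular pocket in its middle, 106 mm along x, 60 mm along y, 14 mm deep. Origin: centre of its underside (4 mm above the worktop); z up. The three inserts may lie in any order in the tray.
- roll_nest: blue plastic insert of the same outer size, with one round pocket in its middle, 72 mm in diameter, 14 mm deep. Origin: centre of its underside.
- swab_nest: blue plastic insert of the same outer size, with one shallow rectangular pocket in its middle, 92 mm along x, 46 mm along y, 7 mm deep, in which the white swab pack lies. Origin: centre of its underside.
- adapter_nest_floor (a point): centre of the floor of the adapter's pocket, 14 mm below the insert's top; axes as the insert's
- roll_nest_floor (a point): centre of the floor of the round pocket, 14 mm below the insert's top
- swab_nest_floor (a point): centre of the floor of the swab pocket, 7 mm below the insert's top; axes as the insert's
- adapter: black power adapter brick, 54 (x) x 100 (y) x 33 mm (z), lying flat on the worktop. Origin: centre of its underside. It may go into its nest either way round.
- label_roll: white roll of labels, 66 mm in diameter, 30 mm high, lying flat on the worktop. Origin: centre of its underside.
- swab_yellow: flat, stiff yellow-green swab pack with an orange band, 42 (x) x 88 (y) x 11 mm (z), lying flat on the worktop. Origin: centre of its underside.
- swab_white: flat, stiff white swab pack with a green band, 42 (x) x 88 (y) x 11 mm (z), lying in the pocket of the swab insert, its long side (y) along the insert's x; its top stands about 3 to 4 mm above the insert. Origin: centre of its underside.
- reagent: bystander: small white bottle with a yellow cap, 43 mm in diameter, 84 mm high. Origin: centre of its underside.
- petri_dish: bystander: clear round dish, 92 mm in diameter, 16 mm high. Origin: centre of its underside.
- display: obstacle, fixed furniture: dark computer monitor on a stand behind the tray, never moved. Its screen, 240 mm wide and about 20 mm thick, stands 148 to 280 mm above the worktop; seen from above it runs from about x 0.70, y 0.03 to x 0.82, y -0.20. Keep the arm and gripper clear of it, above all in moves across the worktop. Origin: under the middle of the stand, on the worktop.
There are look-alikes about, which are no part of the job. Leave any pink look-alike of the adapter_nest alone.

How it is judged:
At the end, for the whole second after the job is handed in: Adapter and roll each lie level on their nest's floor (4 mm), within 6 mm of its centre, the adapter along its pocket (0.12 rad); the white pack still lies flat in its nest and the yellow-green one flat on it, centres within 8 mm, edges within 0.14 rad; all released and at rest (horizontal distance between adapter and adapter_nest_floor below 0.006 m and z of adapter in the frame of adapter_nest_floor below 0.004 m and angle between each of adapter, label_roll, swab_white's own z axis and vertical below 0.08 rad and angle between the y axis of adapter and the x axis of adapter_nest, either way round below 0.12 rad and horizontal distance between label_roll and roll_nest_floor below 0.006 m and z of label_roll in the frame of roll_nest_floor below 0.004 m and horizontal distance between swab_white and swab_nest_floor below 0.006 m and z of swab_white in the frame of swab_nest_floor below 0.004 m and horizontal distance between swab_yellow and swab_white below 0.008 m and angle between the y axis of swab_yellow and the y axis of swab_white, either way round below 0.14 rad and z of swab_yellow in the frame of swab_white between 0.006 and 0.014 m and angle between swab_yellow's own z axis and vertical below 0.1 rad and linear speed of each of adapter, label_roll, swab_yellow below 0.02 m/s); the robot touches nothing.
It fails at once if the yellow-capped bottle is moved by more than 30 mm or tipped (distance of reagent from where it was at the start of the episode above 0.03 m or angle between reagent's own z axis and vertical above 0.5 rad).
It fails at once if the clear dish is moved by more than 30 mm (distance of petri_dish from where it was at the start of the episode above 0.03 m).
It also fails if it takes over 72 s, if anything falls off the work surface, if the arm or the gripper's body presses on something with over 40 N, if the wrist force passes 120 N, or if a joint passes its speed limit or range.

## Working session

There is one attempt and no reset: what is moved stays moved. The work goes in short steps, Python scripts to look and compute and a tool call to move; the robot and the scene stay as the last step left them, time stands still between calls to the robot, and variables do not carry over. Pictures are saved under pics/ and viewed, at most 10 in all, crops included, and the job is handed in when it is done.

Besides the shell and the picture viewer there is one more tool, called after "Request:" as name(argument=value, ...) on one line, values as JSON. drive_tool: Moves the arm, as the interface text tells. Its arguments: {"type":"object","properties":{"targets":{"type":"array","items":{"type":"array","items":{"type":"number"}}},"newtons":{"type":"number"}},"required":["targets"]}

```bash
mkdir -p pics
cat > h.py <<'E'
import numpy as np, cv2
from plant import manip
def cam(n):
    p,d=manip.read_camera(n); i=manip.camera_info(n); return p,d,i
def ray(i,uv,z):
    K,R,t=map(np.array,(i["K"],i["R"],i["t"])); c=-R.T@t
    uv=np.atleast_2d(uv).astype(float); d=np.c_[uv,np.ones(len(uv))]@np.linalg.inv(K).T@R
    return c+d*((z-c[2])/d[:,2])[:,None]
def cloud(d,i):
    K,R,t=map(np.array,(i["K"],i["R"],i["t"])); v,u=np.mgrid[:d.shape[0],:d.shape[1]]
    P=np.stack([(u-K[0,2])/K[0,0]*d,(v-K[1,2])/K[1,1]*d,d],-1)
    return (P-t)@R
E
python3 - <<'E'
from h import *
for n in("top","side"):
    p,d,i=cam(n); cv2.imwrite(f"pics/{n}0.png",p[...,::-1]); np.savez(f"{n}0.npz",p=p,d=d)
    R=np.array(i["R"]);print(n,(-R.T@np.array(i["t"])).round(3),R.round(3).tolist(),np.array(i["K"])[0])
s=manip.observe();print(s)
E
```

```text
top [ 0.21  -0.195  1.512] [[0.342, -0.94, -0.0], [-0.905, -0.329, -0.27], [0.253, 0.092, -0.963]] [503.44758781   0.         328.67512638]
side [ 0.035 -1.318  0.625] [[0.919, -0.394, -0.003], [-0.153, -0.35, -0.924], [0.363, 0.85, -0.382]] [494.42947337   0.         320.74971034]
{'time_s': 0.1, 'joint_pos': array([-1.53339569e+00,  3.13395772e-01,  1.49836562e+00, -2.82414492e-05,
        1.33101083e+00, -2.23425229e-01]), 'qd': array([-0.00054577, -0.00190831, -0.00083583, -0.00026747,  0.00279831,
        0.00115078]), 'joint_torque': array([ 2.34779945e-03, -4.02813399e+01, -2.52643204e+01,  6.94786152e-02,
        3.42011370e-02, -6.30423551e-05]), 'position': array([ 0.13534625, -0.50701867,  0.23821572]), 'orientation': array([-3.11374673e+00, -4.08401358e-01, -1.29142578e-04]), 'wrist_force': array([-0.53070048, -0.6123229 ,  1.30256156]), 'moment': array([ 0.02422546, -0.0097476 , -0.00971137]), 'grip_force': 0.0, 'grip_width': 0.9980544049980447}
```

View pics/top0.png

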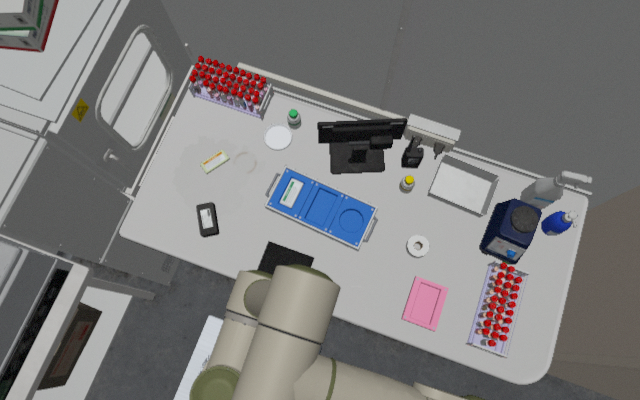

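View pics/side0.png

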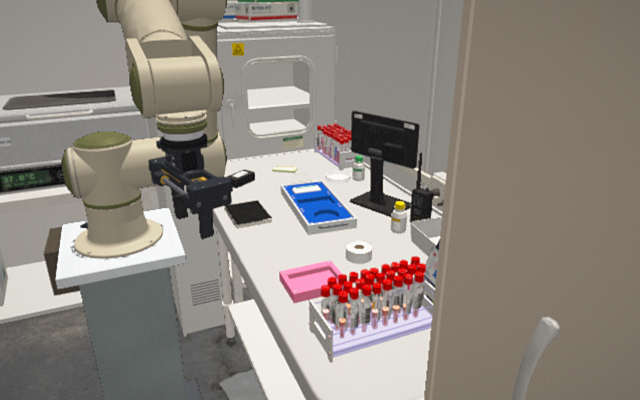

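The top view shows the tray at about (320,207), with the swab insert at (291,193), the adapter insert in the middle at (320,207) and the round nest at (351,220). The label roll is at (417,246), the adapter at (207,219), the yellow pack at (215,161), the bottle at (408,183) and the pink look-alike at (425,303). The side view shows the same layout. There the gripper stands in front of the adapter at about (242,177).

```bash
cat > m.py <<'E'
from h import *
def rect(i,m,z):
    cs,_=cv2.findContours(m.astype(np.uint8),cv2.RETR_EXTERNAL,cv2.CHAIN_APPROX_NONE)
    c=max(cs,key=cv2.contourArea)[:,0]; P=ray(i,c,z)[:,:2]
    (cx,cy),(w,h),a=cv2.minAreaRect((P*1000).astype(np.float32))
    if w<h: a+=90
    f=np.zeros(m.shape,np.uint8);cv2.drawContours(f,[c[:,None]],-1,1,-1)
    v,u=np.nonzero(f); q=ray(i,np.c_[u,v],z)[:,:2].mean(0)*1000
    return "rect c %.1f %.1f size %.1f %.1f longax %.1f deg | mean %.1f %.1f n%d"%(cx,cy,max(w,h),min(w,h),(a+90)%180-90,*q,len(u))
def box(s,u0,u1,v0,v1):
    m=np.zeros(s,bool);m[v0:v1,u0:u1]=1;return m
E
python3 - <<'E'
from m import *
for n in("top","side"):
    z=np.load(n+"0.npz");p,d=z["p"],z["d"];i=manip.camera_info(n);C=cloud(d,i);H=C[...,2]
    hsv=cv2.cvtColor(p,cv2.COLOR_RGB2HSV);h,s,v=[hsv[...,k].astype(int) for k in range(3)]
    B=dict(top=dict(adapter=(190,225,195,245),roll=(402,434,230,262),swabY=(195,235,145,178),white=(278,306,176,210),blue=(255,385,165,250)),
           side=dict(adapter=(230,262,165,187),roll=(340,378,238,266),swabY=(265,302,162,176),white=(290,325,183,195),blue=(275,360,175,232)))[n]
    M=dict(adapter=(v<90),roll=(H>.012)&(s<60),swabY=(H>.005)&(H<.03),white=((h<95)|(s<110))&(H>.02),blue=(h>100)&(h<125)&(s>130))
    Z=dict(adapter=.033,roll=.030,swabY=.011,white=.032,blue=.028)
    for k in B:
        m=M[k]&box(H.shape,*B[k])&(d>0); x=C[m]
        print(n,k,"n",m.sum(),"zpct",(np.percentile(x[:,2],[10,50,90,98])*1000).round(1),"xy med",(np.median(x,0)*1000).round(1)[:2])
        if m.sum()>20: print("   ",rect(i,m,Z[k]))
    T=[]
    b=B["adapter"]; m=box(H.shape,*b)&(H>.02)&(H<.05); print("adapter by height",m.sum(),rect(i,m,.033) if m.sum()>20 else "")
p=np.load("top0.npz")["p"];a=p[130:260,185:445,::-1];cv2.imwrite("pics/c0.png",cv2.resize(a,None,fx=3,fy=3,interpolation=cv2.INTER_CUBIC))
E
```

```text
top adapter n 367 zpct [22.3 31.4 36.1 39.1] xy med [402.1 259.9]
    rect c 406.2 265.2 size 101.7 54.0 longax 31.8 deg | mean 405.9 265.1 n584
top roll n 360 zpct [24.2 29.9 34.4 36.9] xy med [ 544.3 -353.3]
    rect c 545.6 -354.0 size 67.2 64.1 longax -26.3 deg | mean 545.3 -353.3 n406
top swabY n 410 zpct [ 5.6  9.1 14.6 17.2] xy med [588.8 327.3]
    rect c 589.3 326.7 size 91.8 52.1 longax -35.7 deg | mean 588.6 327.5 n351
top white n 409 zpct [25.8 31.  35.4 38.4] xy med [572.4  59.1]
    rect c 571.2 58.7 size 89.6 42.9 longax -4.9 deg | mean 570.5 58.1 n393
top blue n 3538 zpct [12.6 25.9 31.5 34.3] xy med [561.5 -57.8]
    rect c 562.7 -41.4 size 299.7 128.9 longax 84.7 deg | mean 561.9 -42.9 n3951
adapter by height 580 rect c 405.6 267.2 size 101.8 54.3 longax 31.8 deg | mean 405.5 267.5 n582
side adapter n 232 zpct [  8.1  22.7  35.4 339.9] xy med [407.1 241.8]
    rect c 405.0 225.0 size 138.5 81.9 longax 76.4 deg | mean 400.2 215.1 n229
side roll n 410 zpct [16.  30.  32.3 33.3] xy med [ 541.4 -366.8]
    rect c 542.5 -365.8 size 97.1 62.7 longax 64.1 deg | mean 541.3 -366.8 n440
side swabY n 152 zpct [ 5.6 11.3 14.1 15.4] xy med [588.8 321.8]
    rect c 594.6 317.4 size 106.7 75.4 longax -37.7 deg | mean 588.9 322.0 n138
side white n 209 zpct [28.6 32.4 34.6 36. ] xy med [566.1  54.6]
    rect c 568.2 53.0 size 90.1 53.5 longax -4.7 deg | mean 568.3 52.4 n177
side blue n 1377 zpct [15.9 28.7 31.  32.1] xy med [564.2 -73.1]
    rect c 564.0 -36.5 size 290.5 127.5 longax 84.7 deg | mean 562.1 -48.3 n1576
adapter by height 227 rect c 404.3 255.3 size 122.5 78.2 longax 33.9 deg | mean 409.0 255.9 n228
```

View pics/c0.png

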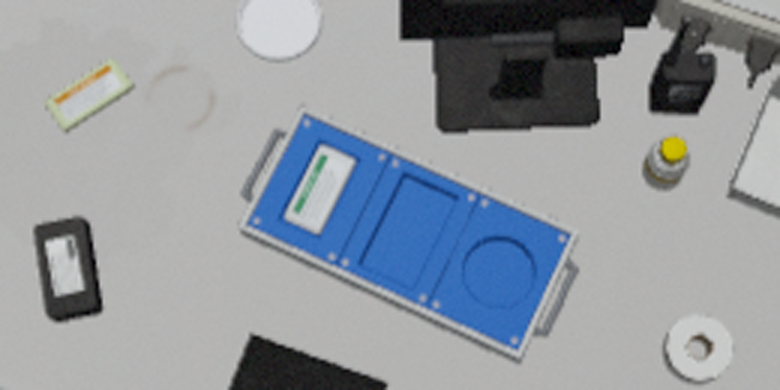

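```bash
cat > g.py <<'E'
import sys
from h import *
from scipy.spatial.transform import Rotation as Ro
# go(x,y,z mm, psi deg): rows from the measured pose to the target; psi = heading of tool x
def go(x,y,z,psi,n=None,show=True):
    s=manip.observe(); R=Ro.from_rotvec(s["orientation"]).as_matrix(); p=np.array(s["position"])*1000
    ps=np.degrees(np.arctan2(R[1,0],R[0,0])); turn=-(psi-ps+180)%360; turn=np.radians((ps-psi+180)%360-180)
    D=np.array([x,y,z])-p; n=n or int(max(np.ceil(np.linalg.norm(D)/60),np.ceil(abs(turn)/.18),1))
    print("at",p.round(1),"psi %.1f"%ps,"q6 %.2f"%s["joint_pos"][5],"tilt %.3f"%np.arccos(-R[2,2]),"w %.3f gf %.1f F"%(s["grip_width"],s["grip_force"]),np.round(s["wrist_force"],1),"t %.2f"%s["time_s"])
    for k in range(n):
        a=Ro.from_rotvec([0,0,turn*k/n]).as_matrix(); print(k+1,((R@a).T@(D/n)).round(1),round(turn/n,3))
if __name__=="__main__":
    a=[float(v) for v in sys.argv[1:]]; go(*a[:4],n=int(a[4]) if len(a)>4 else None)
E
python3 - <<'E'
from m import *
for n,b in(("top",(195,235,145,178)),("side",(265,302,162,176))):
    p=np.load(n+"0.npz")["p"];i=manip.camera_info(n)
    hsv=cv2.cvtColor(p,cv2.COLOR_RGB2HSV)
    m=(hsv[...,1]>45)&(hsv[...,0]>8)&(hsv[...,0]<50)&box(p.shape[:2],*b)
    m=cv2.morphologyEx(m.astype(np.uint8),cv2.MORPH_CLOSE,np.ones((3,3)))
    print(n,m.sum(),rect(i,m,.011))
p=np.load("top0.npz")["p"];i=manip.camera_info("top");hsv=cv2.cvtColor(p,cv2.COLOR_RGB2HSV)
m=(hsv[...,0]>20)&(hsv[...,0]<35)&(hsv[...,1]>150)&box(p.shape[:2],395,420,170,195);print("cap",rect(i,m,.084))
E
python3 g.py 545 -354 90 84.7
```

```text
top 70 rect c 597.5 338.3 size 69.5 10.2 longax -34.6 deg | mean 597.2 338.4 n67
side 80 rect c 588.6 319.1 size 84.8 54.9 longax -23.7 deg | mean 588.3 317.6 n122
cap rect c 715.5 -265.2 size 23.9 21.8 longax -70.0 deg | mean 715.6 -265.0 n55
at [ 135.3 -507.   238.2] psi 14.9 q6 -0.22 tilt 0.001 w 0.998 gf 0.0 F [-0.5 -0.6  1.3] t 0.10
1 [54.4 -5.3 18.5] -0.152
2 [54.6  3.1 18.5] -0.152
3 [53.5 11.3 18.5] -0.152
4 [51.1 19.3 18.5] -0.152
5 [47.6 26.8 18.5] -0.152
6 [43.  33.7 18.5] -0.152
7 [37.4 39.8 18.5] -0.152
8 [30.9 45.1 18.5] -0.152
```

Request:
drive_tool(targets=[[1,54,-5,10,-0.152],[1,55,3,18,-0.152],[1,53,11,18,-0.152],[1,51,19,18,-0.152],[1,48,27,18,-0.152]], newtons=30)

```text
time_s: 0.72
position: [0.3925, -0.4108, 0.1559]
orientation: [-2.737, -1.541, 0.0]
wrist_force: [0.2, -1.4, 1.0]
grip_width: 1.004
grip_force: 0.0
```

Request:
drive_tool(targets=[[1,43,34,18,-0.152],[1,37,40,18,-0.152],[1,31,45,18,-0.152],[1,0,0,0,0],[1,0,0,0,0]])

```text
time_s: 1.35
position: [0.5444, -0.3553, 0.1026]
orientation: [-2.324, -2.113, 0.001]
wrist_force: [0.5, -0.1, -0.2]
grip_width: 0.999
grip_force: 0.0
```

```bash
python3 g.py 545 -354 16 84.7
```

```text
at [ 544.4 -355.3  102.6] psi 84.6 q6 -0.66 tilt 0.001 w 0.999 gf 0.0 F [ 0.5 -0.1 -0.2] t 1.35
1 [ 0.7  0.3 43.3] -0.001
2 [ 0.7  0.3 43.3] -0.001
```

Request:
drive_tool(targets=[[1,1,1,43,0],[1,1,0,43,0],[1,0,0,0,0],[0,0,0,0,0],[0,0,0,0,0]])

```text
time_s: 1.98
position: [0.5466, -0.3542, 0.0191]
orientation: [2.321, 2.112, 0.0]
wrist_force: [-0.0, -0.6, -0.4]
grip_width: 0.793
grip_force: 0.0
```

Request:
drive_tool(targets=[[0,0,0,0,0],[0,0,0,0,0]])

```text
time_s: 2.22
position: [0.5467, -0.354, 0.0187]
orientation: [2.321, 2.112, 0.0]
wrist_force: [-1.9, 0.8, 7.2]
grip_width: 0.739
grip_force: 30.0
```

Request:
drive_tool(targets=[[0,0,0,-40,0],[0,0,0,-40,0],[0,0,0,0,0]])

```text
time_s: 2.6
position: [0.5472, -0.3542, 0.1004]
orientation: [2.319, 2.11, 0.001]
wrist_force: [-0.1, 0.3, -1.9]
grip_width: 0.736
grip_force: 30.0
```

```bash
python3 g.py 553.4 -142 99 84.7
python3 - <<'E'
from m import *
p=np.load("top0.npz")["p"];i=manip.camera_info("top");K,R,t=map(np.array,(i["K"],i["R"],i["t"]))
# rectified plan of the tray top (z=28 mm), 0.5 mm/px, u along tray -y, v along tray -x
a=np.radians(-5.3);ex=np.array([np.cos(a),np.sin(a),0]);ey=np.array([-np.sin(a),np.cos(a),0]);c=np.array([.5627,-.0414,.028])
X=[c+ex*sx*.08+ey*sy*.165 for sx,sy in((1,1),(1,-1),(-1,-1),(-1,1))]
q=np.array([K@(R@x+t) for x in X]);q=(q[:,:2]/q[:,2:]).astype(np.float32)
Hm=cv2.getPerspectiveTransform(q,np.float32([[0,0],[660,0],[660,320],[0,320]]))
w=cv2.warpPerspective(p,Hm,(660,320),flags=cv2.INTER_CUBIC)
for x in range(20,660,101*0+101): pass
cv2.imwrite("pics/plan.png",w[...,::-1])
E
```

```text
at [ 547.2 -354.2  100.4] psi 84.6 q6 -0.66 tilt 0.006 w 0.736 gf 30.0 F [-0.1  0.3 -1.9] t 2.60
1 [53.  -3.4  0.1] -0.0
2 [53.  -3.4  0.1] -0.0
3 [53.  -3.4  0.1] -0.0
4 [53.  -3.4  0.1] -0.0
```

View pics/plan.png

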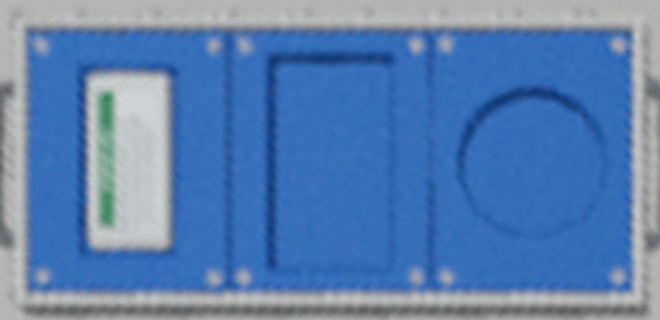

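The rectified plan shows the round pocket spanning u 459–606 and v 88–238 (centre 532,162). The adapter pocket spans 268–392 and 55–270 (centre 330,162). Both agree with the blue rectangle to within 1 mm.

Request:
drive_tool(targets=[[0,53,-3,0,0],[0,53,-3,0,0],[0,53,-3,0,0],[0,53,-4,0,0],[0,0,0,0,0]])

```text
time_s: 3.22
position: [0.5525, -0.1376, 0.0958]
orientation: [-2.317, -2.118, 0.001]
wrist_force: [0.5, -0.2, -1.3]
grip_width: 0.741
grip_force: 30.0
```

```bash
python3 - <<'E'
from m import *
p,d,i=cam("top");C=cloud(d,i);np.savez("top1.npz",p=p,d=d)
q,dd,j=cam("side");S=cloud(dd,j);np.savez("side1.npz",p=q,d=dd)
print("time",manip.observe()["time_s"])
for n,c,im,ii in(("top",C,p,i),("side",S,q,j)):
    m=(c[...,2]>.06)&(c[...,2]<.13)&(im.min(-1)>150)&(abs(c[...,0]-.553)<.05)&(abs(c[...,1]+.142)<.05)
    x=c[m]; print(n,m.sum(),(np.percentile(x,[2,50,98],0)*1000).round(0).tolist() if m.sum() else "")
a=np.vstack([cv2.resize(p[150:270,280:440],None,fx=2.5,fy=2.5),cv2.resize(q[140:260,250:410],None,fx=2.5,fy=2.5)])
cv2.imwrite("pics/r1.png",a[...,::-1])
E
python3 g.py 552.8 -141.9 50 84.7
```

```text
time 3.325
top 0 
side 217 [[522.0, -174.0, 81.0], [547.0, -155.0, 108.0], [583.0, -112.0, 111.0]]
at [ 552.8 -140.9   96.1] psi 84.7 q6 -0.36 tilt 0.001 w 0.743 gf 30.0 F [-0.   0.2 -1.2] t 3.33
1 [-1.   0.1 46.1] -0.001
```

View pics/r1.png

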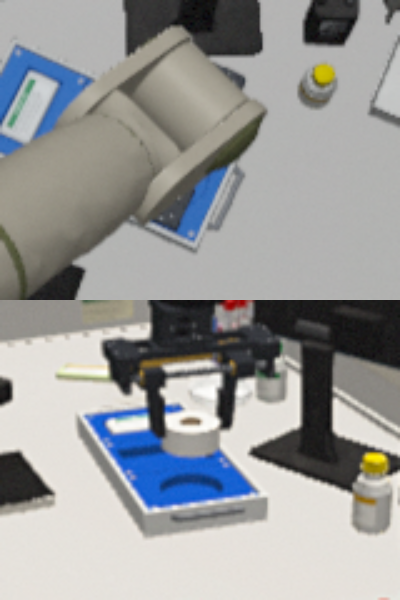

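The top view is blocked by the arm. The side view shows the roll held level above the round pocket at about (190,425) in the lower half of the picture.

Request:
drive_tool(targets=[[0,-1,0,30,0],[0,0,0,15,0],[0,0,0,8,0],[0,0,0,6,0],[0,0,0,0,0]])

```text
time_s: 3.95
position: [0.553, -0.1421, 0.0378]
orientation: [2.323, 2.114, 0.0]
wrist_force: [-0.7, -0.2, -1.9]
grip_width: 0.744
grip_force: 30.0
```

Request:
drive_tool(targets=[[0,0,0,3,0],[0,0,0,2,0],[0,0,0,0,0],[0,0,0,0,0]])

```text
time_s: 4.45
position: [0.553, -0.1419, 0.0328]
orientation: [2.323, 2.114, 0.0]
wrist_force: [0.1, 0.0, -0.9]
grip_width: 0.742
grip_force: 30.0
```

Request:
drive_tool(targets=[[0,0,0,1,0],[0,0,0,0,0],[0.82,0,0,0,0],[0.85,0,0,0,0],[0.88,0,0,0,0]])

```text
time_s: 5.08
position: [0.5529, -0.1419, 0.0316]
orientation: [-2.323, -2.115, 0.0]
wrist_force: [0.6, -0.4, -0.8]
grip_width: 0.881
grip_force: 0.0
```

Request:
drive_tool(targets=[[0.88,0,0,-40,0],[1,0,0,-55,0],[1,0,0,-20,0]])

```text
time_s: 5.45
position: [0.5539, -0.1423, 0.1499]
orientation: [2.32, 2.112, 0.003]
wrist_force: [0.4, 0.2, 0.2]
grip_width: 1.0
grip_force: 0.0
```

```bash
python3 - <<'E'
from m import *
q,dd,j=cam("side");S=cloud(dd,j);p,d,i=cam("top")
for n,c,im,ii in(("side",S,q,j),("top",cloud(d,i),p,i)):
    m=(c[...,2]>.035)&(c[...,2]<.055)&(im.min(-1)>130)&(abs(c[...,0]-.553)<.05)&(abs(c[...,1]+.142)<.05)
    if m.sum()>20: print(n,m.sum(),(np.percentile(c[m],[2,50,98],0)*1000).round(0).tolist())
b=box(p.shape[:2],192,238,142,180);x=p.astype(int);sel=x-np.median(p[142:180,192:238].reshape(-1,3),0)
m=(np.abs(sel).max(-1)>18)&b
m=cv2.morphologyEx(m.astype(np.uint8),cv2.MORPH_CLOSE,np.ones((3,3)));m=cv2.morphologyEx(m,cv2.MORPH_OPEN,np.ones((3,3)))
print("yellow",m.sum(),rect(i,m,.011),rect(i,m,.006))
cv2.imwrite("pics/y1.png",np.hstack([cv2.resize(p[142:180,192:238,::-1],None,fx=8,fy=8),cv2.resize(np.repeat(m[142:180,192:238,None]*255,3,2),None,fx=8,fy=8,interpolation=cv2.INTER_NEAREST)]))
E
python3 g.py 589 327 100 144.5
```

```text
side 223 [[522.0, -177.0, 36.0], [548.0, -153.0, 45.0], [581.0, -113.0, 48.0]]
top 23 [[521.0, -182.0, 38.0], [550.0, -170.0, 43.0], [562.0, -163.0, 47.0]]
yellow 348 rect c 588.1 327.1 size 88.9 45.2 longax -34.3 deg | mean 586.4 327.1 n348 rect c 589.3 328.9 size 89.2 45.3 longax -34.3 deg | mean 587.7 328.8 n348
at [ 553.8 -142.3  148.9] psi 84.6 q6 -0.36 tilt 0.004 w 1.001 gf 0.0 F [ 0.4  0.2 -0.2] t 5.55
1 [58.8 -1.1  6. ] -0.131
2 [58.5  6.5  6. ] -0.131
3 [57.1 14.1  6. ] -0.131
4 [54.8 21.4  6. ] -0.131
5 [51.5 28.4  6. ] -0.131
6 [47.4 34.8  6. ] -0.131
7 [42.5 40.7  6. ] -0.131
8 [36.8 45.9  6. ] -0.131
```

View pics/y1.png

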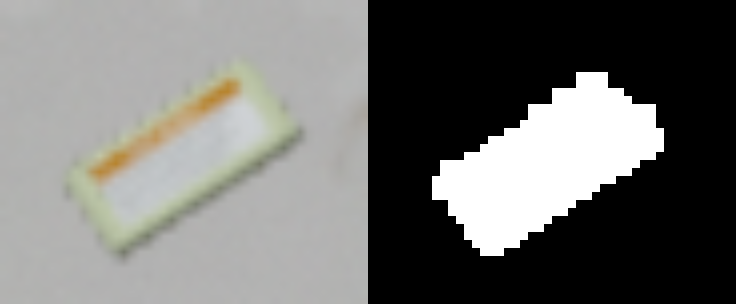

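The pack is clear in the image, and the mask gives its centre at about (588,327) mm with its long axis at -34.3°. I'll route closer to the robot to stay clear of the display.

```bash
python3 g.py 500 60 140 115 5
python3 - <<'E'
# rows from the waypoint on
from h import *
a=np.radians(115);D=np.array([589-500,327-60]);
for k in range(5):
    ps=a+np.radians(30.7)*k/5; x=D/5
    print((x@[np.cos(ps),np.sin(ps)]).round(1),(x@[np.sin(ps),-np.cos(ps)]).round(1),round(-np.radians(30.7)/5,3))
E
```

```text
at [ 553.8 -142.3  148.9] psi 84.6 q6 -0.36 tilt 0.004 w 1.001 gf 0.0 F [ 0.4  0.2 -0.2] t 5.55
1 [ 39.3 -14.5   1.7] -0.106
2 [ 40.6 -10.3   1.7] -0.106
3 [41.5 -5.9  1.7] -0.106
4 [41.8 -1.5  1.7] -0.106
5 [41.8  2.9  1.7] -0.106
40.9 38.7 -0.107
36.5 42.8 -0.107
31.7 46.5 -0.107
26.6 49.6 -0.107
21.1 52.2 -0.107
```

Request:
drive_tool(targets=[[1,39,-14,0,-0.106],[1,41,-10,2,-0.106],[1,41,-6,2,-0.106],[1,42,-2,2,-0.106],[1,42,3,2,-0.106]])

```text
time_s: 6.18
position: [0.4983, 0.0616, 0.1373]
orientation: [-1.683, -2.65, 0.001]
wrist_force: [0.4, 0.8, 0.3]
grip_width: 0.998
grip_force: 0.0
```

Request:
drive_tool(targets=[[1,41,39,5,-0.107],[1,36,43,10,-0.107],[1,32,46,10,-0.107],[1,27,50,10,-0.107],[1,21,52,10,-0.107]])

```text
time_s: 6.8
position: [0.5882, 0.3291, 0.0915]
orientation: [-0.922, -3.001, 0.002]
wrist_force: [0.9, -0.3, -0.1]
grip_width: 1.003
grip_force: 0.0
```

Request:
drive_tool(targets=[[1,0,0,0,0],[1,0,0,0,0]])

```text
time_s: 7.05
position: [0.5879, 0.3267, 0.0925]
orientation: [-0.929, -3.0, 0.002]
wrist_force: [-0.7, -0.4, 0.4]
grip_width: 1.002
grip_force: 0.0
```

```bash
python3 g.py 589 327.5 40 145.7
python3 - <<'E'
from m import *
p,d,i=cam("top");c=cloud(d,i)
np.savez("top2.npz",p=p,d=d)
m=(c[...,2]>.036)&(c[...,2]<.055)&(p.min(-1)>120)&(abs(c[...,0]-.553)<.05)&(abs(c[...,1]+.142)<.05)
print("roll",rect(i,m,.044), np.percentile(c[m][:,2],[10,50,90]))
hsv=cv2.cvtColor(p,cv2.COLOR_RGB2HSV)
b=box(p.shape[:2],255,385,165,250)&(hsv[...,0]>100)&(hsv[...,0]<125)&(hsv[...,1]>130);print("blue",rect(i,b,.028))
w=box(p.shape[:2],278,306,176,210)&((hsv[...,0]<95)|(hsv[...,1]<110))&(c[...,2]>.02);print("white",rect(i,w,.032))
E
```

```text
at [587.9 326.7  92.5] psi 145.6 q6 -0.64 tilt 0.002 w 1.002 gf 0.0 F [-0.7 -0.4  0.4] t 7.05
1 [-0.5  1.3 52.5] -0.002
roll rect c 552.8 -142.9 size 62.9 61.3 longax -70.0 deg | mean 551.9 -142.2 n371 [0.03950959 0.04357134 0.0482808 ]
blue rect c 562.8 -41.3 size 299.5 129.1 longax 84.7 deg | mean 562.0 -42.9 n3952
white rect c 571.2 58.7 size 89.6 42.9 longax -4.9 deg | mean 570.4 58.0 n391
```

Request:
drive_tool(targets=[[1,0,1,50,0],[1,0,0,33,0],[1,0,0,6,0],[1,0,0,0,0],[0,0,0,0,0]])

```text
time_s: 7.72
position: [0.5899, 0.3283, 0.0067]
orientation: [0.928, 2.999, 0.003]
wrist_force: [0.2, -0.6, -0.7]
grip_width: 0.913
grip_force: 0.0
```

Request:
drive_tool(targets=[[0,0,0,0,0],[0,0,0,0,0],[0,0,0,0,0],[0,0,0,0,0],[0,0,0,0,0]])

```text
time_s: 8.35
position: [0.589, 0.3283, 0.0048]
orientation: [0.928, 3.001, 0.0]
wrist_force: [0.5, -0.8, 0.6]
grip_width: 0.458
grip_force: 30.0
```

Request:
drive_tool(targets=[[0,0,0,-40,0],[0,0,0,-60,0],[0,0,0,0,0]])

```text
time_s: 8.72
position: [0.591, 0.329, 0.1099]
orientation: [0.926, 2.994, 0.008]
wrist_force: [0.4, 0.5, -1.0]
grip_width: 0.457
grip_force: 30.0
```

```bash
python3 g.py 571 59 80 175 5
```

```text
at [591.  329.  109.9] psi 145.6 q6 -0.64 tilt 0.009 w 0.457 gf 30.0 F [ 0.4  0.5 -1. ] t 8.72
1 [-27.1 -46.9   5.8] -0.102
2 [-22.2 -49.4   5.8] -0.102
3 [-17.  -51.4   5.8] -0.102
4 [-11.7 -52.9   5.8] -0.102
5 [ -6.2 -53.8   5.8] -0.102
```

Request:
drive_tool(targets=[[0,-27,-47,0,-0.102],[0,-22,-49,3,-0.102],[0,-17,-51,6,-0.102],[0,-12,-53,6,-0.102],[0,-6,-54,6,-0.102]])

```text
time_s: 9.35
position: [0.5676, 0.0571, 0.0825]
orientation: [-0.135, -3.137, -0.0]
wrist_force: [0.8, -0.0, 0.6]
grip_width: 0.46
grip_force: 30.0
```

Request:
drive_tool(targets=[[0,0,0,0,0],[0,0,0,0,0],[0,0,0,0,0]])

```text
time_s: 9.72
position: [0.5684, 0.06, 0.0835]
orientation: [-0.139, -3.138, -0.0]
wrist_force: [-0.2, 0.2, -1.7]
grip_width: 0.456
grip_force: 30.0
```

```bash
python3 - <<'E'
from m import *
p,d,i=cam("top");q,e,j=cam("side")
a=np.hstack([cv2.resize(p[140:260,210:340],None,fx=3,fy=3),cv2.resize(q[100:220,220:350],None,fx=3,fy=3)])
cv2.imwrite("pics/s2.png",a[...,::-1]);np.savez("side2.npz",p=q,d=e)
E
python3 g.py 571 59 45 175
```

```text
at [568.4  59.8  83.6] psi 174.9 q6 -1.58 tilt 0.000 w 0.455 gf 30.0 F [ 0.3 -0.1 -0.7] t 9.82
1 [-2.6 -0.5 38.6] -0.001
```

View pics/s2.png

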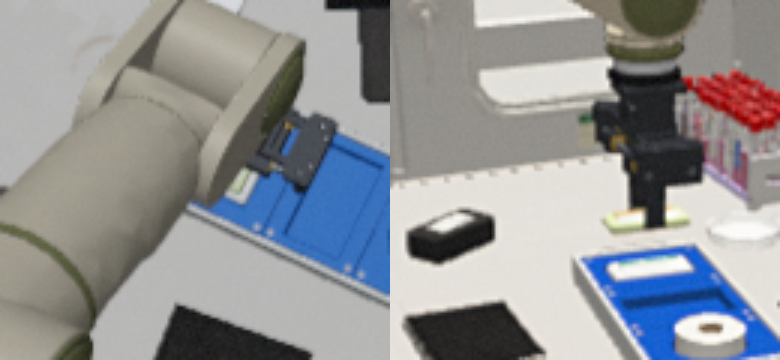

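The side view shows the pack held level, spanning columns 602–690 of the crop, above the white pack. I'll check its offset along the grip from its end columns.

Run:
```python
from m import *
z=np.load("side2.npz");p=z["p"];i=manip.camera_info("side");K,R,t=map(np.array,(i["K"],i["R"],i["t"]))
hsv=cv2.cvtColor(p,cv2.COLOR_RGB2HSV)
m=box(p.shape[:2],280,335,165,182)&(hsv[...,1]>40)&(hsv[...,0]>8)&(hsv[...,0]<50)
v,u=np.nonzero(m);print("yellow cols",u.min(),u.max(),"rows",v.min(),v.max());
print("\n".join("".join("#" if x else "." for x in r) for r in m[166:182,285:330]))
c=np.array([.5684,.0598,.0788]);a=np.radians(-5.1);ex=np.array([np.cos(a),np.sin(a),0]);ey=np.array([-np.sin(a),np.cos(a),0])
for h in(0,.011):
  for sx in(-1,1):
    for sy in(-1,1):
      q=K@(R@(c+ex*sx*.044+ey*sy*.021+[0,0,h])+t);print(h,sx,sy,(q[:2]/q[2]).round(1))
print("px per mm along x",np.linalg.norm(K@(R@(c+ex*.01)+t)/(R@(c+ex*.01)+t)[2]-K@(R@c+t)/(R@c+t)[2])/10)
```

```text
yellow cols 291 319 rows 168 177
.............................................
.............................................
...................#.......##................
...............######.....####...............
..........###########........................
.........#######.............................
.......####.....................###..........
......####................#########..........
.......####....######.....#########..........
........#############.....#####..............
........############..#......................
.........######..............................
.............................................
.............................................
.............................................
.............................................
0 -1 -1 [293.3 178.1]
0 -1 1 [289.9 173.7]
0 1 -1 [320.2 175. ]
0 1 1 [316.1 170.7]
0.011 -1 -1 [293.2 174.8]
0.011 -1 1 [289.8 170.5]
0.011 1 -1 [320.1 171.7]
0.011 1 1 [316.1 167.5]
px per mm along x 0.30307530857425075
```

Request:
drive_tool(targets=[[0,-3,0,25,0],[0,0,0,10,0],[0,0,0,6,0],[0,0,0,3,0],[0,0,0,0,0]])

```text
time_s: 10.45
position: [0.5716, 0.0585, 0.04]
orientation: [0.141, 3.138, -0.0]
wrist_force: [0.3, -0.7, -0.1]
grip_width: 0.455
grip_force: 30.0
```

Request:
drive_tool(targets=[[0,0,0,1,0],[0,0,0,0,0],[0,0,0,0,0]])

```text
time_s: 10.82
position: [0.5715, 0.0584, 0.0389]
orientation: [0.141, 3.138, -0.0]
wrist_force: [-0.2, 0.1, 0.0]
grip_width: 0.46
grip_force: 30.0
```

Request:
drive_tool(targets=[[0,0,0,1,0],[0,0,0,0.5,0],[0,0,0,0,0],[0,0,0,0,0]])

```text
time_s: 11.32
position: [0.5714, 0.0584, 0.0372]
orientation: [-0.141, -3.138, 0.0]
wrist_force: [-0.1, 0.3, -0.6]
grip_width: 0.454
grip_force: 30.0
```

Request:
drive_tool(targets=[[0,0,0,0.5,0],[0,0,0,0.5,0],[0,0,0,0,0],[0,0,0,0,0]])

```text
time_s: 11.82
position: [0.5714, 0.0584, 0.0363]
orientation: [0.141, 3.138, -0.0]
wrist_force: [0.3, -1.0, 1.3]
grip_width: 0.458
grip_force: 30.0
```

Request:
drive_tool(targets=[[0.5,0,0,0,0],[0.56,0,0,0,0],[0.65,0,0,0,0],[0.7,0,0,0,0],[0.7,0,0,0,0]])

```text
time_s: 12.45
position: [0.5714, 0.0584, 0.0362]
orientation: [-0.141, -3.138, -0.0]
wrist_force: [-1.1, -0.3, 0.0]
grip_width: 0.7
grip_force: 0.0
```

Request:
drive_tool(targets=[[0.7,0,0,-30,0],[0.8,0,0,-50,0],[1,0,0,0,0]])

```text
time_s: 12.82
position: [0.5732, 0.0583, 0.1197]
orientation: [0.14, 3.132, -0.001]
wrist_force: [0.3, 0.1, -0.0]
grip_width: 0.892
grip_force: 0.0
```

```bash
python3 g.py 406 266 80 211.8
```

```text
at [573.2  58.3 119.7] psi 174.9 q6 -1.58 tilt 0.007 w 0.892 gf 0.0 F [ 0.3  0.1 -0. ] t 12.82
1 [37.1 38.4  7.7] -0.129
2 [31.8 42.8  7.7] -0.129
3 [26.1 46.6  7.7] -0.129
4 [19.9 49.5  7.7] -0.129
5 [13.3 51.7  7.7] -0.129
```

Request:
drive_tool(targets=[[1,37,38,5,-0.129],[1,32,43,7,-0.129],[1,26,47,7,-0.129],[1,20,49,7,-0.129],[1,13,52,7,-0.129]])

```text
time_s: 13.45
position: [0.4024, 0.2672, 0.0822]
orientation: [0.867, -3.019, 0.0]
wrist_force: [1.0, 0.2, -0.2]
grip_width: 0.996
grip_force: 0.0
```

Request:
drive_tool(targets=[[1,0,0,0,0],[1,0,0,0,0]])

```text
time_s: 13.7
position: [0.4042, 0.266, 0.0828]
orientation: [0.86, -3.021, 0.0]
wrist_force: [-0.4, -0.3, 0.8]
grip_width: 1.001
grip_force: 0.0
```

```bash
python3 g.py 406 266 17 211.8
python3 - <<'E'
from m import *
p,d,i=cam("top");c=cloud(d,i);np.savez("top3.npz",p=p,d=d);q,e,j=cam("side");np.savez("side3.npz",p=q,d=e)
for n,im,ii,cc,b in(("top",p,i,c,(278,312,172,210)),("side",q,j,cloud(e,j),(290,330,175,196))):
    hsv=cv2.cvtColor(im,cv2.COLOR_RGB2HSV)
    w=box(im.shape[:2],*b)&((hsv[...,0]<95)|(hsv[...,1]<110))&(cc[...,2]>.033)
    print(n,w.sum(),rect(ii,w,.043),np.percentile(cc[w][:,2],[10,50,90]).round(4)) if w.sum()>30 else print(n,w.sum())
a=np.hstack([cv2.resize(p[160:230,250:340],None,fx=4,fy=4),cv2.resize(q[160:230,260:350],None,fx=4,fy=4)])
cv2.imwrite("pics/s3.png",a[...,::-1])
E
```

```text
at [404.2 266.   82.8] psi -148.2 q6 -1.79 tilt 0.000 w 1.001 gf 0.0 F [-0.4 -0.3  0.8] t 13.70
1 [-0.8 -0.4 32.9] -0.0
2 [-0.8 -0.4 32.9] -0.0
top 401 rect c 569.7 56.1 size 90.3 41.4 longax -4.9 deg | mean 568.5 55.9 n384 [0.0363 0.0414 0.0459]
side 230 rect c 568.1 53.2 size 91.3 77.7 longax -5.4 deg | mean 566.6 49.3 n215 [0.0345 0.0422 0.0452]
```

View pics/s3.png

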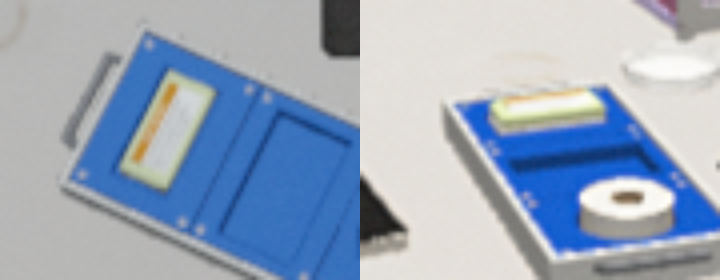

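The yellow pack lies square on the white one in both views (top crop about (168,130), side crop (550,110)), and the roll is seated. Now the adapter.

Request:
drive_tool(targets=[[1,-1.5,-1,40,0],[1,0,0,20,0],[1,0,0,5,0],[1,0,0,0,0],[0,0,0,0,0]], newtons=40)

```text
time_s: 14.42
position: [0.4065, 0.2662, 0.019]
orientation: [-0.86, 3.02, 0.0]
wrist_force: [-0.2, -0.0, -0.2]
grip_width: 0.91
grip_force: 0.0
```

Request:
drive_tool(targets=[[0,0,0,0,0],[0,0,0,0,0],[0,0,0,0,0],[0,0,0,0,0]])

```text
time_s: 14.92
position: [0.4058, 0.2665, 0.0185]
orientation: [-0.861, 3.021, 0.001]
wrist_force: [-3.4, 2.5, 4.4]
grip_width: 0.612
grip_force: 40.0
```

Request:
drive_tool(targets=[[0,0,0,-30,0],[0,0,0,-50,0],[0,0,0,0,0]])

```text
time_s: 15.3
position: [0.4072, 0.2666, 0.1006]
orientation: [-0.86, 3.016, 0.0]
wrist_force: [0.4, 0.8, -3.2]
grip_width: 0.609
grip_force: 40.0
```

```bash
python3 g.py 562 -41.4 95 174.7 7
```

```text
at [407.2 266.6 100.6] psi -148.2 q6 -1.79 tilt 0.006 w 0.609 gf 40.0 F [ 0.4  0.8 -3.2] t 15.30
1 [  4.4 -49.    0.9] 0.093
2 [ -0.1 -49.2   0.9] 0.093
3 [ -4.7 -49.    0.9] 0.093
4 [ -9.2 -48.4   0.9] 0.093
5 [-13.6 -47.3   0.9] 0.093
6 [-17.9 -45.9   0.9] 0.093
7 [-22.1 -44.    0.9] 0.093
```

Request:
drive_tool(targets=[[0,4,-49,0,0.093],[0,0,-49,0,0.093],[0,-5,-49,0,0.093],[0,-9,-48,0,0.093],[0,-14,-47,0,0.093]])

```text
time_s: 15.92
position: [0.5162, 0.0457, 0.0964]
orientation: [0.136, -3.136, -0.001]
wrist_force: [0.9, -0.0, -2.6]
grip_width: 0.608
grip_force: 40.0
```

Request:
drive_tool(targets=[[0,-18,-46,0,0.093],[0,-22,-44,0,0.093],[0,0,0,0,0],[0,0,0,0,0],[0,0,0,0,0]])

```text
time_s: 16.55
position: [0.5599, -0.0399, 0.0976]
orientation: [-0.148, -3.137, -0.001]
wrist_force: [0.7, 0.9, -3.2]
grip_width: 0.608
grip_force: 40.0
```

```bash
python3 g.py 562 -41.4 45 174.7
python3 - <<'E'
from m import *
s=manip.observe();q,e,j=cam("side");K,R,t=map(np.array,(j["K"],j["R"],j["t"]))
P=np.array(s["position"]);a=np.radians(-5.3);ex=np.array([np.cos(a),np.sin(a),0]);ey=np.array([-np.sin(a),np.cos(a),0])
c=P-[0,0,.0185];A=[]
for h in(0,.033):
  for sx,sy in((-1,-1),(1,-1),(1,1),(-1,1)):
    x=K@(R@(c+ex*sx*.05+ey*sy*.027+[0,0,h])+t);A.append(x[:2]/x[2])
A=np.array(A);print(A.round(1).tolist())
o=np.array([260,130]);im=cv2.resize(q[130:230,260:370,::-1],None,fx=7,fy=6*7/6,interpolation=cv2.INTER_CUBIC)[:600]
for k in A: cv2.circle(im,tuple(((k-o+.5)*7).astype(int)),3,(0,255,0),-1)
cv2.imwrite("pics/a4.png",im)
E
```

```text
at [559.9 -39.9  97.6] psi 174.6 q6 -1.76 tilt 0.001 w 0.608 gf 40.0 F [ 0.7  0.9 -3.2] t 16.55
1 [-2.3 -1.3 52.6] -0.002
[[300.9, 190.4], [333.2, 186.4], [327.4, 180.3], [296.0, 184.0], [300.7, 179.9], [333.2, 176.1], [327.4, 170.2], [295.8, 173.8]]
```

View pics/a4.png

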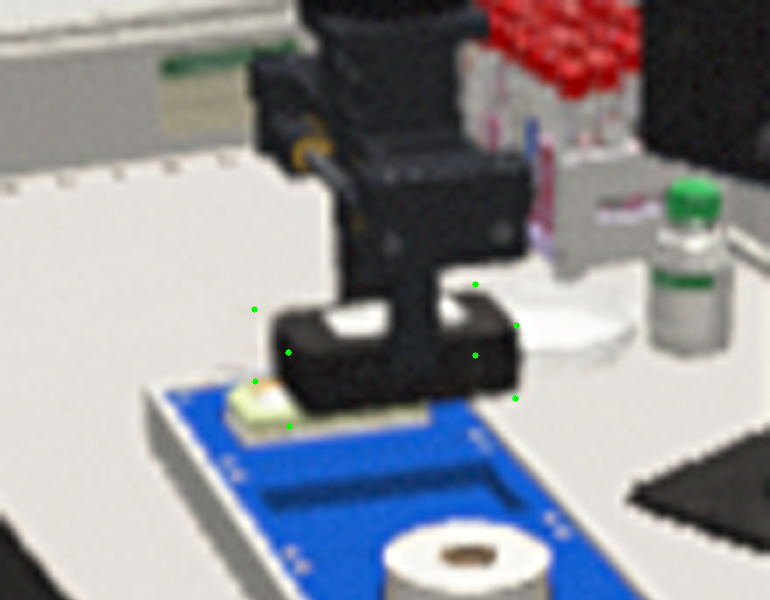

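Run:
```python
from m import *
s=manip.observe();q,e,j=cam("side");P=np.array(s["position"]);c=cloud(e,j)
a=np.radians(-5.3);ex=np.array([np.cos(a),np.sin(a),0]);ey=np.array([-np.sin(a),np.cos(a),0])
X=(c-P)@ex*1000;Y=(c-P)@ey*1000;Z=(c[...,2]-P[2])*1000
m=(abs(X)<75)&(abs(Y)<45)&(Z>-25)&(Z<25)&(e>0)
f=m&(Y<-15)&(Z>-14)&(Z<10); print("front face X pct",np.percentile(X[f],[0,1,3,97,99,100]).round(1),f.sum(),"Y",np.percentile(Y[f],[10,50,90]).round(1))
g=m&(Z>9)&(Z<20)&(abs(X)>12);print("top X",np.percentile(X[g],[0,1,3,97,99,100]).round(1),"Zmed",np.median(Z[g]))
for v in range(172,194,2):
    u=np.nonzero((q[v].max(-1)<95)&m[v])[0]
    if len(u): print(v,u.min(),u.max())
print(P.round(4), "bottom Z pct",np.percentile(Z[m&(Y<-15)],[1,3,5]))
```

```text
front face X pct [-47.  -45.4 -44.2  49.5  50.8  53.2] 231 Y [-31.6 -26.3 -21.7]
top X [-45.9 -45.4 -44.7  50.3  51.3  51.5] Zmed 15.51973128582601
172 309 328
174 304 330
176 299 332
178 299 333
180 299 333
182 299 333
184 300 333
186 302 327
188 303 312
[ 0.56   -0.0399  0.0979] bottom Z pct [-16.39889809 -15.18286701 -14.18550091]
```

Request:
drive_tool(targets=[[0,1,-1,30,0],[0,0,0,12,0],[0,0,0,4,0],[0,0,0,0,0],[0,0,0,0,0]])

```text
time_s: 17.27
position: [0.5598, -0.0419, 0.053]
orientation: [0.15, 3.137, -0.0]
wrist_force: [0.2, -0.2, -2.8]
grip_width: 0.61
grip_force: 40.0
```

Request:
drive_tool(targets=[[0,0,0,3,0],[0,0,0,3,0],[0,0,0,0,0]])

```text
time_s: 17.65
position: [0.5593, -0.0418, 0.046]
orientation: [-0.15, -3.137, -0.0]
wrist_force: [-0.5, -0.4, -2.1]
grip_width: 0.612
grip_force: 40.0
```

Request:
drive_tool(targets=[[0,0,0,2,0],[0,0,0,2,0],[0,0,0,0,0]])

```text
time_s: 18.02
position: [0.5593, -0.0418, 0.042]
orientation: [-0.15, -3.138, -0.0]
wrist_force: [0.9, -0.0, -2.3]
grip_width: 0.603
grip_force: 40.0
```

Request:
drive_tool(targets=[[0,0,0,3,0],[0,0,0,3,0],[0,0,0,2,0],[0,0,0,1,0],[0,0,0,0,0]])

```text
time_s: 18.65
position: [0.5594, -0.0418, 0.0332]
orientation: [-0.15, -3.138, -0.0]
wrist_force: [1.1, 0.0, -2.9]
grip_width: 0.61
grip_force: 40.0
```

Request:
drive_tool(targets=[[0,0,0,1,0],[0,0,0,0.5,0],[0,0,0,0,0]])

```text
time_s: 19.02
position: [0.5595, -0.0419, 0.0325]
orientation: [0.15, 3.138, -0.0]
wrist_force: [-4.0, 0.4, 6.3]
grip_width: 0.612
grip_force: 40.0
```

Request:
drive_tool(targets=[[0.66,0,0,0,0],[0.72,0,0,0,0],[0.76,0,0,0,0],[0.78,0,0,0,0]])

```text
time_s: 19.52
position: [0.5594, -0.0418, 0.0317]
orientation: [0.151, 3.138, 0.0]
wrist_force: [0.1, -0.3, -0.9]
grip_width: 0.779
grip_force: 0.0
```

Request:
drive_tool(targets=[[0.78,0,0,-30,0],[0.78,0,0,-50,0],[0.78,40,0,-50,0],[1,60,0,0,0],[1,60,0,0,0]])

```text
time_s: 20.15
position: [0.3995, -0.0264, 0.1608]
orientation: [0.15, 3.137, -0.001]
wrist_force: [0.6, -1.0, -0.2]
grip_width: 0.983
grip_force: 0.0
```

Request:
drive_tool(targets=[[1,40,60,0,0],[1,0,60,0,0],[1,0,60,0,0],[1,0,60,0,0],[1,0,0,0,0]])

```text
time_s: 20.78
position: [0.3882, 0.2106, 0.1604]
orientation: [0.141, 3.138, 0.001]
wrist_force: [0.3, 0.5, 0.0]
grip_width: 0.997
grip_force: 0.0
```

Run:
```python
from m import *
print(manip.observe()["position"],manip.observe()["time_s"])
p,d,i=cam("top");c=cloud(d,i);q,e,j=cam("side")
hsv=cv2.cvtColor(p,cv2.COLOR_RGB2HSV);X,Y,Z=[c[...,k] for k in range(3)]
B=lambda x,y,r:(abs(X-x)<r)&(abs(Y-y)<r)
m=B(.562,-.041,.07)&(hsv[...,2]<90)&(Z>.03);
print("adapter",rect(i,m,.047),np.percentile(Z[m],[10,50,90]).round(4))
m=B(.553,-.142,.05)&(p.min(-1)>120)&(Z>.035);print("roll",rect(i,m,.044),np.percentile(Z[m],[10,50,90]).round(4))
m=B(.570,.058,.06)&((hsv[...,0]<95)|(hsv[...,1]<110))&(Z>.033);print("yellow",rect(i,m,.043),np.percentile(Z[m],[10,50,90]).round(4))
b=box(p.shape[:2],255,385,165,250)&(hsv[...,0]>100)&(hsv[...,0]<125)&(hsv[...,1]>130);print("blue",rect(i,b,.028))
a=np.hstack([cv2.resize(p[160:260,250:390],None,fx=2.8,fy=2.8),cv2.resize(q[160:260,260:400],None,fx=2.8,fy=2.8)])
cv2.imwrite("pics/f5.png",a[...,::-1])
```

```text
[0.38823432 0.21058985 0.16041903] 20.775
adapter rect c 560.7 -45.1 size 100.5 53.6 longax -7.1 deg | mean 560.2 -45.2 n565 [0.041  0.0463 0.0508]
roll rect c 552.8 -142.9 size 62.9 61.3 longax -70.0 deg | mean 552.1 -142.1 n372 [0.0401 0.0441 0.0482]
yellow rect c 568.4 56.2 size 87.8 41.4 longax -4.9 deg | mean 568.0 55.9 n386 [0.0358 0.0412 0.0453]
blue rect c 562.7 -41.2 size 299.9 129.1 longax 84.6 deg | mean 562.0 -42.8 n3952
```

View pics/f5.png

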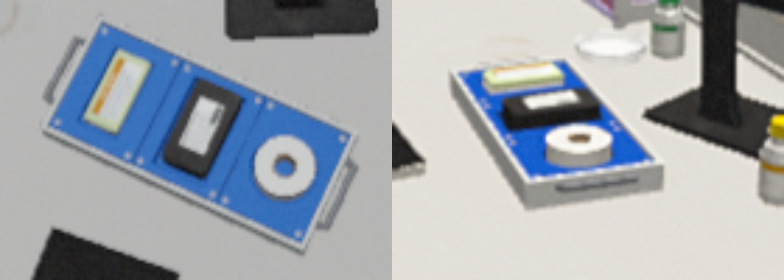

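The top and side views show the adapter, the roll and the swab pile seated (top crop (203,128), (285,167) and (117,90)). The measured tops are 46, 44 and about 42 mm, as expected, and the arm is well clear.

```bash
python3 -c "
from plant import manip
print(manip.close_job())"
```

```text
the job is handed in; nothing more can be done
None
```

I handed the job in at about 21 s: the adapter and label roll are in their nests, the yellow-green pack lies on the white one about 3 mm off by the camera, and everything is released. The hand-in returned no verdict, so I don't know how it was judged.

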